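Slide a stone slab along the rail into the fixture's corner pocket

ROBOT

A 6-joint arm with a two-finger parallel gripper is mounted at the origin on a cart in front of the work surface, level with it; the furniture and walls round the work are solid. World frame = base frame: x ahead of the robot, y to its left, z up, the work surface at z = 0. Lengths are in mm, angles in rad, forces in N, time in s.
With the tool pointing down it reaches from about 350 to 775 mm from the base axis. Payload 7.3 kg.
Tool frame: the origin (TCP) lies midway between the tips of the shut fingers; the grasp point (between the pads) lies bot.tcp_to_grasp behind it (bot.tcp_to_grasp is the distance from the TCP to the grasp point, in mm); z points along the fingers, y is the direction in which the jaws open and shut (so a half turn about z gives the same grasp; the last joint's range is limited). The gripper opens to 92 mm and grips with 3 to 60 N. Pads are 19 mm wide; open, the fingers measure 130 mm over their backs; the gripper's body (75 mm by 190 mm) begins 47 mm behind the grasp point.
Start: joints at [1.061, 0.342, 1.524, -0, 1.275, -0.146], TCP at [186.796, 490.665, 226.741] pointing down, gripper open.
Joint ranges: [-2.53, 2.53], [-0.77, 2.02], [0.04, 2.7], [-1, 4.14], [0.28, 2.66], [-3.11, 3.11]. Speed limits (rad/s): [2.57, 2.57, 3.14, 3.14, 3.14, 3.14].

INTERFACE

Orientations are given as [roll, pitch, yaw] about the fixed x, y, z axes, in that order (R = Rz(yaw) Ry(pitch) Rx(roll)).
In Python, from plant import bot gives the robot as it stands.
- The arm moves only by the shell command python3 -m inch 'ROWS'. ROWS is JSON, one flat list of numbers, 7 for each row, row after row: the shift along the world's x, y, z in cm, then the turn, a rotation vector about the world's x, y, z in degrees, then the gripper command: -1 is shut, 1 is fully open, values between are in proportion. In form: [tx, ty, tz, ax, ay, az, fingers, tx, ty, tz, ax, ay, az, fingers, ...]. A call has exactly 5 rows; each row is the pose to reach, as a shift and turn from the pose measured when the call began; what a row does not reach only later rows make up. A row lasts 1/10 s, in which the tool goes at most 50 mm and 8.59 degrees, less where a joint would pass 70% of its speed; a pose out of reach is approached as far as the arm can. A call with a gripper value outside its range is refused whole. The fingers move at their own pace and stop on an object; the grip force is fixed at half the most. Time passes only in rows, so rows that repeat a pose let the fingers close, or fill a call up. It gives the time, the measured TCP pose, the force and the opening at its end, in the units of the state.
- bot.get_obs(): the state, without advancing time (a new reading comes with each control period).
- bot.capture(name): name is "scene" or "top" or "wrist"; returns the picture (400x640x3 uint8, red, green, blue); there is no depth.
- bot.calibration(name): a dict with "fx", "fy", "cx", "cy" (pixels), "k1" (the pictures are not rectified: a ray, as slopes to the right and down, at radius r is drawn at 1 + k1 r^2 times it, then the intrinsics apply), "cam_to_world" (4x4, takes a point from camera to world coordinates). Camera axes: x right, y down, z forward; pixel columns grow to the right and rows downward; lengths in mm; the calibration is good to about 2 mm. A picture is of the moment at which its call begins: read the wrist's pose just before it. calibration takes no time and is no camera call; for the wrist camera it gives the pose at the moment of the call.
- bot.close_job(): hands the job in, once; it reports no verdict.
The state is a dict: "time": time; "joint_positions": joint angles; "dq": joint speeds; "tau": joint torques, N m; "tool_pos": TCP position; "tcp_rot": TCP orientation; "contact_force": force on the tool from outside, world axes, zero at the start; "moment": the same for the moment, N m; "grip_width": finger opening in mm.
Only numpy, scipy, OpenCV 4.12 (cv2) and the standard library are available. Lean on these libraries where they do the work, as an engineer would, in place of code of your own. Each camera call takes 0.05 s, during which the arm holds its last target.

TASK

Without lifting it, push the green stone slab straight across the pale metal marking plate with the fingertips until its long side lies flush against the dark rail, still well short of the brass corner pocket. Then, keeping it against the rail, slide it along the rail into the pocket until it is fully home against both the rail and the brass end stop. Leave the jar on the plate and the other things on the table where they are, and finish clear of the slab.

Things in the scene. Friction and masses are not known exactly. Their poses are not given: they have to be found in the camera images.
- fixture: Marking fixture, fixed to the table: a pale aluminium plate 150 mm (its x) by 240 mm (its y), 6 mm thick; origin under the plate's centre on the table, z up. A dark steel rail runs along its far (+x) side over the full length, inner face at x = +55 mm. At its left end a brass end stop has its face at y = +85 mm. Rail, stop and keeper lip stand 12 mm above the plate, 18 mm above the table.
- lip (a point): Middle of the top of the brass keeper lip, at (16, 70, 18) mm in the fixture's frame. The lip, parallel to the rail (x = 11 to 21 mm, y = 55 to 85 mm; a flared mouth reaches out to y = 42 mm, x = 7 mm), closes the corner pocket on the near side: the pocket is 34 mm wide, 30 mm deep, open towards -y.
- seat (a point): On the fixture, at (40, 63, 14) mm in its frame: where the slab's centre lies when the slab is fully home, touching rail and stop. 14 mm of the slab's length then still stand out of the pocket.
- slab: Loose green stone slab, 30 (its x) by 44 (its y) by 16 mm high, 40 to 80 g; origin at the centre of its underside. It lies flat on the plate, at most 0.5 rad askew. Its top is 4 mm higher than the rail. It goes home with its 44 mm sides along the rail, either way round. Pushed near its top against stop or rail it tips. Short of the pocket means that its centre has y below 0 in the fixture's frame.
- slab_center (a point): Centre of the green slab, half-way up (8 mm above its underside).
- jar: Loose small jar with a green body and black cap, 30 mm across, 42 mm tall, standing on the near left part of the plate; origin at the centre of its foot. To be left alone.
- white_jar: Loose small white jar, 30 mm across, 42 mm tall, on the table to the right; origin at its foot. To be left alone.
- loupe: Loose folding loupe, 42 x 62 x 17 mm, on the table to the right; origin at the centre of its underside. To be left alone.
- scale: Loose black pocket scale, 121 x 72 x 19 mm, on the table at the far right; origin at the centre of its underside. To be left alone.
- marker: Loose white marker with a red cap, 137 mm long (its y), 12 mm high, on the table at the left; origin at the centre of its underside. To be left alone.
- tweezers: Loose steel tweezers, 135 mm long (its y), 8 mm high, on the table behind the fixture; origin at the centre of its underside. To be left alone.
- gear: Loose brass index gear, 50 mm across, 16 mm high, on the table behind the fixture at the left; origin at the centre of its underside. To be left alone.
Things that resemble listed ones, but are neither listed nor needed, are in the scene too. Of the things like the slab, leave any that is blue; of the rest the smaller one is meant.

How it is judged:
By the outcome, as a careful person would: the job done as asked, in the order asked, and still so for the second after the job is handed in, with the robot touching nothing.
It also fails if it takes over 58 s, if anything falls off the work surface, if the arm or the gripper's body presses on something with over 40 N, if the wrist force passes 120 N, or if a joint passes its speed limit or range.

## Working session

There is one attempt and no reset: what is moved stays moved. The work goes in short steps, Python scripts to look and compute and a shell command to move; the robot and the scene stay as the last step left them, time stands still between calls to the robot, and variables do not carry over. Pictures are saved under pics/ and viewed, and the job is handed in when it is done.

```bash
ls; mkdir -p pics; python3 - <<'E'
from plant import bot
import cv2,numpy as np
o=bot.get_obs()
print(o, bot.tcp_to_grasp)
for n in ("top","scene","wrist"):
    c=bot.calibration(n);print(n,c)
    im=bot.capture(n); cv2.imwrite(f"pics/{n}0.png",im[:,:,::-1])
E
```

```text
pics
{'time': 0.0, 'joint_positions': array([ 1.06097506e+00,  3.42695001e-01,  1.52498524e+00, -3.09706585e-05,
        1.27540714e+00, -1.46012431e-01]), 'dq': array([-0.00250706, -0.00041553, -0.00067361, -0.00056359,  0.00140669,
       -0.00126379]), 'tau': array([-1.52527336e-04, -4.31233513e+01, -2.44216204e+01,  7.18579930e-02,
        5.58807270e-02, -1.19145575e-04]), 'tool_pos': array([186.61254729, 490.28998713, 226.07044339]), 'tcp_rot': array([-3.14010952e+00, -1.88173778e-04,  2.77779272e+00]), 'contact_force': array([ 1.11408326, -0.96016613,  0.79703663]), 'moment': array([ 0.0212675 ,  0.0071832 , -0.00222733]), 'grip_width': 91.93384640057484} 18.8
top {'fx': 490.3411870561336, 'fy': 490.3411870561336, 'cx': 323.92209677541075, 'cy': 199.1662205240884, 'k1': 0.0007096963309526171, 'cam_to_world': array([[-1.08233289e-02, -9.83046626e-01,  1.83036023e-01,
         3.16826238e+02],
       [-9.99867532e-01,  1.28649661e-02,  9.97053103e-03,
         1.09526255e+02],
       [-1.21562491e-02, -1.82903862e-01, -9.83055646e-01,
         1.37249760e+03],
       [ 0.0000000
[... 357 characters left out ...]
1e-01,
        -4.81999714e+02],
       [ 8.25980055e-04, -7.67549704e-01, -6.40988900e-01,
         9.87202554e+02],
       [ 0.00000000e+00,  0.00000000e+00,  0.00000000e+00,
         1.00000000e+00]])}
wrist {'fx': 358.98654167024637, 'fy': 358.98654167024637, 'cx': 317.7655269124903, 'cy': 200.19030883254328, 'k1': -0.06136088743343492, 'cam_to_world': array([[ 3.56298666e-01,  8.90946044e-01,  2.81542904e-01,
         1.10098768e+02],
       [ 9.34370638e-01, -3.39201908e-01, -1.09057674e-01,
         5.20364575e+02],
       [-1.66461293e-03,  3.01922527e-01, -9.53331011e-01,
         3.84327985e+02],
       [ 0.00000000e+00,  0.00000000e+00,  0.00000000e+00,
         1.00000000e+00]])}
```

View pics/top0.png

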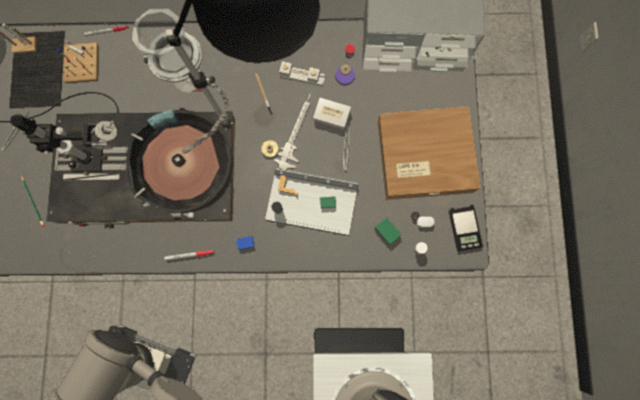

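View pics/scene0.png

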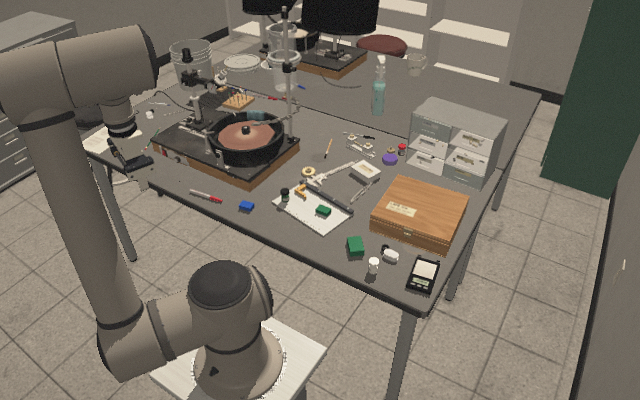

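View pics/wrist0.png

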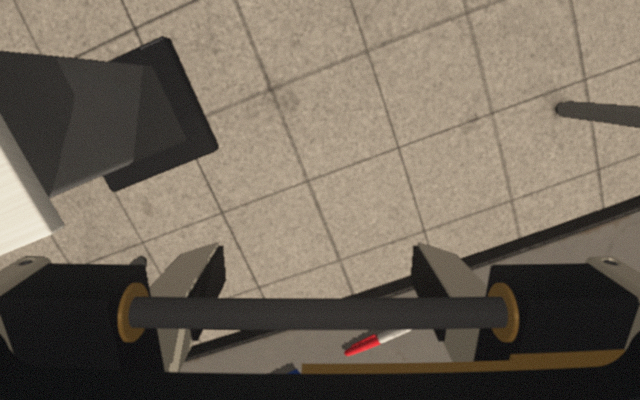

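```bash
cat > h.py <<'E'
import numpy as np,cv2
from plant import bot
def pt(c,uv,z):
    uv=np.asarray(uv,float).reshape(-1,2)
    d=(uv-[c['cx'],c['cy']])/[c['fx'],c['fy']]
    s=d.copy()
    for _ in range(20): s=d/(1+c['k1']*(s**2).sum(1,keepdims=True))
    M=np.array(c['cam_to_world'])
    r=np.c_[s,np.ones(len(s))]@M[:3,:3].T; o=M[:3,3]
    return (o+r*((z-o[2])/r[:,2])[:,None])[:,:2]
def proj(c,P):
    M=np.linalg.inv(c['cam_to_world']);p=np.asarray(P,float).reshape(-1,3)@M[:3,:3].T+M[:3,3]
    s=p[:,:2]/p[:,2:];s=s*(1+c['k1']*(s**2).sum(1,keepdims=True))
    return s*[c['fx'],c['fy']]+[c['cx'],c['cy']]
E
python3 - <<'E'
from h import *
c=bot.calibration('top')
im=cv2.imread('pics/top0.png')
cv2.imwrite('pics/topz.png',cv2.resize(im[150:270,230:370],None,fx=5,fy=5,interpolation=cv2.INTER_CUBIC))
for n,uv,z in [('slab',(328,202),22),('plate',[(277,173),(357,186),(350,235),(266,221)],6),('jar',(277,208),42),('white',(421,247),42),('bluecenter',(246,243),16)]: print(n,pt(c,uv,z).round(0).tolist())
E
```

```text
slab [[560.0, 112.0]]
plate [[649.0, 257.0], [608.0, 29.0], [468.0, 52.0], [511.0, 287.0]]
jar [[541.0, 253.0]]
white [[430.0, -138.0]]
bluecenter [[449.0, 341.0]]
```

View pics/topz.png

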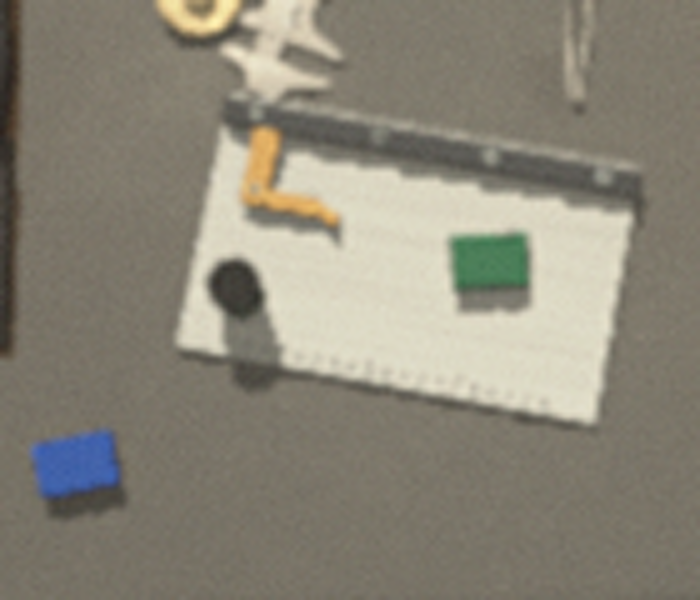

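```bash
python3 -m inch '[41.3,-34,0,0,0,10.7,1, 41.3,-34,0,0,0,10.7,1, 41.3,-34,0,0,0,10.7,1, 41.3,-34,0,0,0,10.7,1, 41.3,-34,0,0,0,10.7,1]'
```

```text
time: 0.65
tool_pos: [376.8, 333.7, 226.4]
tcp_rot: [-3.14, -0.0, 2.965]
contact_force: [0.4, 0.9, 0.4]
grip_width: 91.5
```

```bash
python3 -m inch '[22.3,-18.4,0,0,0,0,1, 22.3,-18.4,0,0,0,0,1, 22.3,-18.4,0,0,0,0,1, 22.3,-18.4,0,0,0,0,1, 22.3,-18.4,0,0,0,0,1]'
python3 -m inch '[4,-4,0,0,0,0,1, 4,-4,0,0,0,0,1, 4,-4,0,0,0,0,1, 4,-4,0,0,0,0,1, 4,-4,0,0,0,0,1]'
```

```text
time: 1.15
tool_pos: [569.5, 174.1, 226.2]
tcp_rot: [-3.14, -0.001, 2.965]
contact_force: [0.3, 0.7, -0.2]
grip_width: 92.0
time: 1.65
tool_pos: [608.4, 135.6, 226.4]
tcp_rot: [-3.141, -0.001, 2.966]
contact_force: [-0.6, 0.3, 0.0]
grip_width: 91.9
```

```bash
python3 - <<'E'
from h import *
import pickle
c=bot.calibration('wrist'); im=bot.capture('wrist')[:,:,::-1]; cv2.imwrite('pics/w1.png',im); pickle.dump(c,open('w1.pkl','wb'))
E
```

```text
(no output)
```

View pics/w1.png

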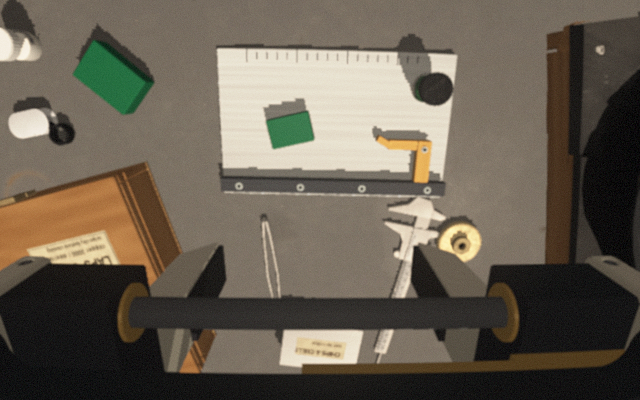

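```bash
cat > m.py <<'E'
from h import *
def slab(im,c,near):
    h=cv2.cvtColor(im,cv2.COLOR_BGR2HSV)
    m=cv2.inRange(h,(65,90,40),(88,255,255))
    cs,_=cv2.findContours(m,cv2.RETR_EXTERNAL,cv2.CHAIN_APPROX_NONE)
    out=[]
    for k in cs:
        if cv2.contourArea(k)<300: continue
        W=pt(c,k.reshape(-1,2),22).astype(np.float32)
        r=cv2.minAreaRect(W); b=cv2.boxPoints(r)
        out.append((r,b))
    return min(out,key=lambda t:np.hypot(t[0][0][0]-near[0],t[0][0][1]-near[1]))
E
python3 - <<'E'
from m import *
import pickle
c=pickle.load(open('w1.pkl','rb'));im=cv2.imread('pics/w1.png')
r,b=slab(im,c,(560,112));print('slab',r,b.round(1).tolist())
g=cv2.cvtColor(im,cv2.COLOR_BGR2GRAY).astype(float)
# near plate edge (rows ~46-54) columns, rail inner/outer edges by gradient
def edge(cols,lo,hi,sign):
    P=[]
    for u in cols:
        col=cv2.GaussianBlur(g[:,u-2:u+3].mean(1).reshape(-1,1),(1,3),0).ravel()
        d=np.diff(col)[lo:hi]*sign; i=d.argmax()
        P.append((u,lo+i+0.5))
    return np.array(P)
for n,cols,lo,hi,s,z in [('near',range(235,390,8),38,60,1,6),('railin',range(260,370,6),170,190,-1,18),('railout',range(232,430,6),185,202,1,18)]:
    P=edge(cols,lo,hi,s);W=pt(c,P,z)
    vx,vy,x0,y0=cv2.fitLine(W.astype(np.float32),cv2.DIST_HUBER,0,.01,.01).ravel()
    print(n,np.degrees(np.arctan2(-vx*np.sign(vy),abs(vy))),x0,y0,P[::4].tolist())
h=cv2.cvtColor(im,cv2.COLOR_BGR2HSV);m=cv2.inRange(h,(8,120,120),(25,255,255));m[:,:360]=0;m[200:]=0
cs,_=cv2.findContours(m,cv2.RETR_EXTERNAL,cv2.CHAIN_APPROX_NONE);k=max(cs,key=cv2.contourArea)
print('brass',pt(c,cv2.approxPolyDP(k,2,True).reshape(-1,2),18).round(1).tolist(),cv2.approxPolyDP(k,2,True).reshape(-1,2).tolist())
for n,uv,z in [('plate corners',[(218,46),(457,54)],6),('jar',(434,88),42)]:print(n,pt(c,uv,z))
cv2.imwrite('pics/w1z.png',cv2.resize(im[30:210,200:470],None,fx=2.9,fy=2.9,interpolation=cv2.INTER_CUBIC))
E
```

```text
slab ((562.7379150390625, 115.59517669677734), (28.257184982299805, 41.867435455322266), 2.098155975341797) [[547.9000244140625, 136.0], [549.4000244140625, 94.19999694824219], [577.5999755859375, 95.19999694824219], [576.0999755859375, 137.0]]
near -11.295053 490.41898 150.06378 [[235.0, 47.5], [267.0, 48.5], [299.0, 48.5], [331.0, 49.5], [363.0, 50.5]]
railin -5.873926 612.0633 130.92273 [[260.0, 175.5], [284.0, 176.5], [308.0, 170.5], [332.0, 170.5], [356.0, 170.5]]
railout -11.328186 633.52765 132.19737 [[232.0, 190.5], [256.0, 191.5], [280.0, 191.5], [304.0, 192.5], [328.0, 192.5], [352.0, 193.5], [376.0, 193.5], [400.0, 194.5], [424.0, 198.5]]
brass [[585.0, 202.3], [588.9, 200.8], [599.1, 211.9], [605.8, 238.2], [637.3, 233.0], [642.0, 247.5], [599.0, 253.4], [590.6, 210.9]] [[378, 136], [377, 140], [389, 148], [415, 150], [413, 180], [427, 182], [429, 141], [387, 140]]
plate corners [[470.84920459  60.11356146]
 [519.11485897 292.82822455]]
jar [[546.23617046 255.75716975]]
```

View pics/w1z.png

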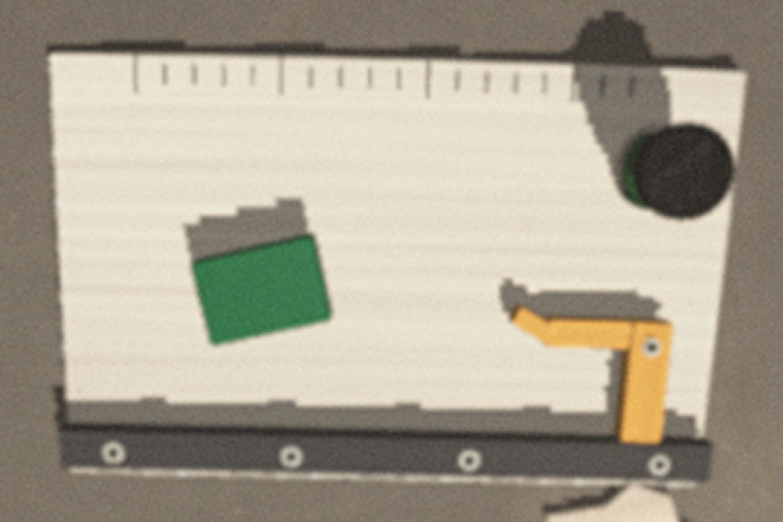

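```bash
cat > f.py <<'E'
from h import *
A=-np.radians(11.3);EX=np.array([np.cos(A),np.sin(A)]);EY=np.array([-np.sin(A),np.cos(A)]);O=526*EX+268.5*EY
def tofix(p): p=np.asarray(p)[:2]-O; return np.array([p@EX,p@EY])
def toworld(q): return O+q[0]*EX+q[1]*EY
E
python3 -m inch '[-8.8,-1.2,-13,0,0,-1.2,-0.56, -8.8,-1.2,-13,0,0,-1.2,-0.56, -8.8,-1.2,-13,0,0,-1.2,-0.56, -8.8,-1.2,-13,0,0,-1.2,-0.56, -8.8,-1.2,-13,0,0,-1.2,-0.56]'
python3 - <<'E'
from h import *
import pickle
c=bot.calibration('wrist'); im=bot.capture('wrist')[:,:,::-1]; cv2.imwrite('pics/w2.png',im); pickle.dump(c,open('w2.pkl','wb'));print(bot.get_obs()['tool_pos'],bot.get_obs()['tcp_rot'])
from f import *; print(tofix(bot.get_obs()['tool_pos']))
E
```

```text
time: 2.2
tool_pos: [519.1, 124.4, 96.2]
tcp_rot: [-3.14, -0.003, 2.947]
contact_force: [1.3, 0.3, 0.7]
grip_width: 56.5
[521.4702313  124.44242504  97.69190169] [-3.14132979e+00  1.28514823e-03  2.94688218e+00]
[-39.02266056 -44.2898527 ]
```

View pics/w2.png

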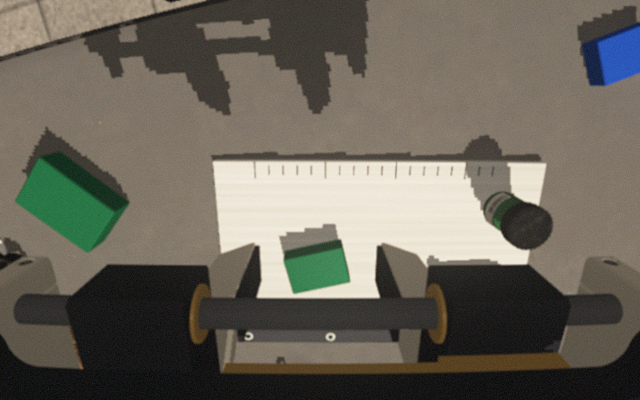

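```bash
python3 -m inch '[0,0,-3,0,0,0,-0.56, 0,0,-6.5,0,0,0,-0.56, 0,0,-6.5,0,0,0,-0.56, 0,0,-6.5,0,0,0,-0.56, 0,0,-6.5,0,0,0,-0.56]'
python3 - <<'E'
from f import *
c=bot.calibration('wrist'); im=bot.capture('wrist')[:,:,::-1]; cv2.imwrite('pics/w3.png',im);o=bot.get_obs();print(o['tool_pos'],tofix(o['tool_pos']),o['contact_force'])
E
```

```text
time: 2.75
tool_pos: [523.6, 124.8, 35.0]
tcp_rot: [3.141, 0.006, 2.947]
contact_force: [1.1, -0.1, 0.8]
grip_width: 20.8
[523.36354553 124.70483177  34.87960674] [-37.21746646 -43.66154519] [-0.4650112  -0.40873167 -0.22789255]
```

View pics/w3.png

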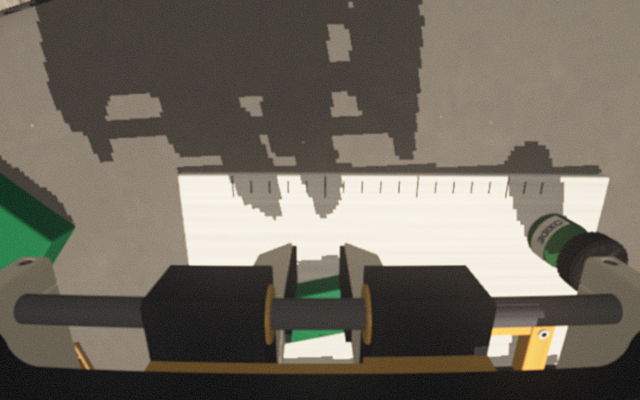

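```bash
python3 -m inch '[-0.3,0,-1.2,0,0,0,-0.56, -0.3,0,-2.0,0,0,0,-0.56, -0.3,0,-2.45,0,0,0,-0.56, -0.3,0,-2.45,0,0,0,-0.56, -0.3,0,-2.45,0,0,0,-0.56]'
python3 - <<'E'
from f import *
o=bot.get_obs();print(o['tool_pos'],tofix(o['tool_pos']),o['contact_force'],o['tcp_rot'])
E
```

```text
time: 3.3
tool_pos: [520.3, 124.7, 10.2]
tcp_rot: [3.141, 0.005, 2.947]
contact_force: [0.4, -0.2, -0.4]
grip_width: 20.2
[520.30733313 124.6904064   10.1678246 ] [-40.21160654 -44.27454396] [ 0.43018375 -0.16894217 -0.41555793] [3.14078092 0.00496854 2.94699624]
```

```bash
python3 -m inch '[0.45,-0.09,0,0,0,0,-0.56, 0.9,-0.18,0,0,0,0,-0.56, 1.35,-0.27,0,0,0,0,-0.56, 1.8,-0.36,0,0,0,0,-0.56, 2.25,-0.45,0,0,0,0,-0.56]'
python3 -m inch '[0.4,-0.08,0,0,0,0,-0.56, 0.8,-0.16,0,0,0,0,-0.56, 1.2,-0.24,0,0,0,0,-0.56, 1.6,-0.32,0,0,0,0,-0.56, 2.0,-0.40,0,0,0,0,-0.56]'
python3 - <<'E'
from f import *
c=bot.calibration('wrist'); im=bot.capture('wrist')[:,:,::-1]; cv2.imwrite('pics/w4.png',im);o=bot.get_obs();print(o['tool_pos'],tofix(o['tool_pos']),o['contact_force'])
im=bot.capture('top')[:,:,::-1];cv2.imwrite('pics/t4.png',cv2.resize(im[150:270,230:370],None,fx=5,fy=5,interpolation=cv2.INTER_CUBIC))
E
```

```text
time: 3.8
tool_pos: [543.3, 120.1, 10.2]
tcp_rot: [3.141, 0.005, 2.947]
contact_force: [-0.1, 0.7, -0.7]
grip_width: 19.9
time: 4.3
tool_pos: [563.6, 116.0, 10.2]
tcp_rot: [3.141, 0.005, 2.947]
contact_force: [-0.6, -0.0, -0.5]
grip_width: 20.0
[564.33447829 115.8802205   10.26098582] [  4.68837934 -44.28699206] [ 1.43477549 -1.04846418 -0.10906704]
```

View pics/w4.png

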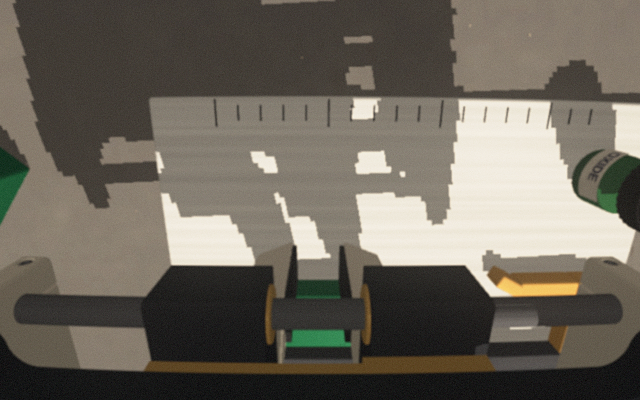

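View pics/t4.png

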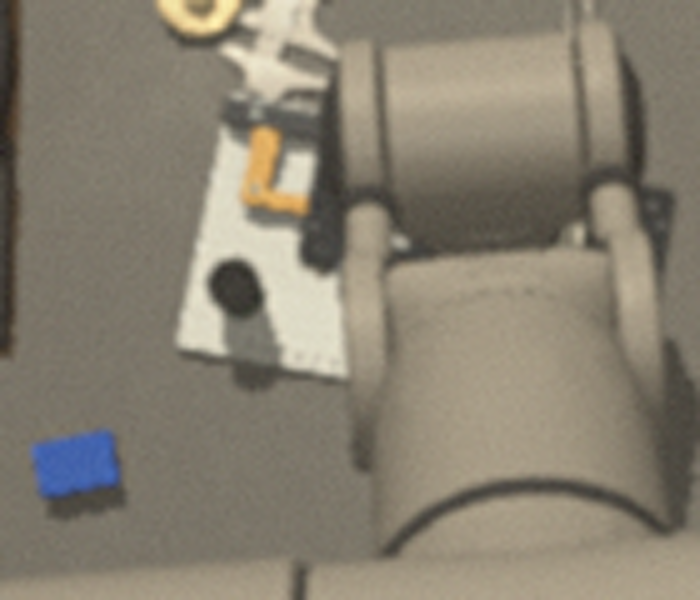

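```bash
python3 -m inch '[0.18,-0.04,0,0,0,0,-0.56, 0.36,-0.07,0,0,0,0,-0.56, 0.54,-0.11,0,0,0,0,-0.56, 0.72,-0.14,0,0,0,0,-0.56, 0.8,-0.16,0,0,0,0,-0.56]'
python3 -m inch '[0.06,-0.01,0,0,0,0,-0.56, 0.12,-0.02,0,0,0,0,-0.56, 0.18,-0.04,0,0,0,0,-0.56, 0.24,-0.05,0,0,0,0,-0.56, 0.3,-0.06,0,0,0,0,-0.56]'
python3 - <<'E'
from f import *
c=bot.calibration('wrist'); im=bot.capture('wrist')[:,:,::-1]; cv2.imwrite('pics/w5.png',cv2.resize(im[200:400,200:440],None,fx=3,fy=3));o=bot.get_obs();print(o['tool_pos'],tofix(o['tool_pos']),o['contact_force'])
E
```

```text
time: 4.9
tool_pos: [572.1, 114.3, 10.2]
tcp_rot: [3.141, 0.006, 2.947]
contact_force: [-0.9, -0.1, 0.4]
grip_width: 20.3
time: 5.4
tool_pos: [573.9, 114.0, 10.2]
tcp_rot: [3.141, 0.003, 2.947]
contact_force: [-6.2, 0.8, 5.4]
grip_width: 20.0
[573.92887044 113.95333602  10.18392876] [ 14.4743465  -44.29653907] [-5.18790242  1.68723573  4.16567386]
```

View pics/w5.png

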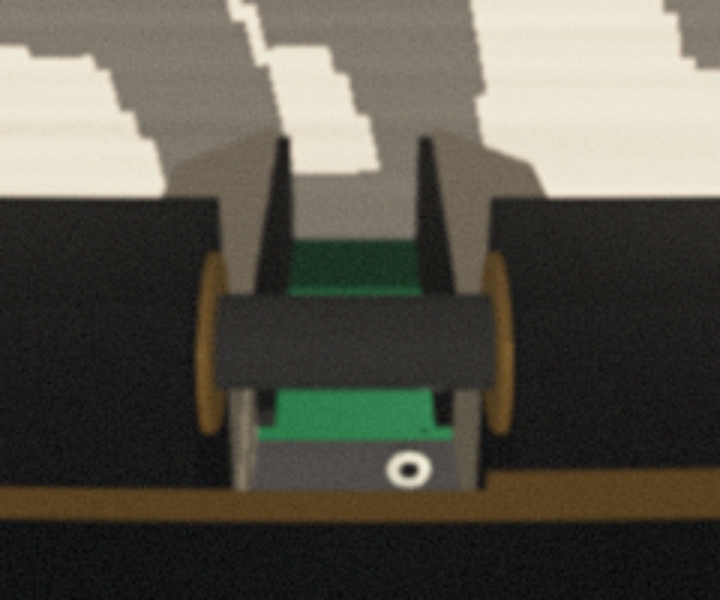

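```bash
python3 -m inch '[-0.5,0.1,0,0,0,0,-0.56, -1.5,0.3,0,0,0,0,-0.56, -1.5,0.3,0,0,0,0,-0.56, -1.5,0.3,4,0,0,0,-1, -1.5,0.3,9,0,0,0,-1]'
python3 -m inch '[0,0,3,0,0,0,-1, 2.9,-5.8,4,0,0,0,-1, 2.9,-5.8,4,0,0,0,-1, 2.9,-5.8,4,0,0,0,-1, 2.9,-5.8,4,0,0,0,-1]'
python3 - <<'E'
from m import *; from f import *
c=bot.calibration('wrist'); im=bot.capture('wrist')[:,:,::-1].copy(); cv2.imwrite('pics/w6.png',im);o=bot.get_obs();print(o['tool_pos'],tofix(o['tool_pos']),o['tcp_rot'])
r,b=slab(im,c,toworld((40,-45)));print(r,[tofix(q).round(1).tolist() for q in b],tofix(r[0]))
E
```

```text
time: 5.95
tool_pos: [557.3, 116.8, 99.1]
tcp_rot: [-3.141, -0.002, 2.947]
contact_force: [1.0, -0.4, -0.3]
grip_width: 8.5
time: 6.45
tool_pos: [585.6, 58.9, 138.3]
tcp_rot: [-3.141, -0.004, 2.946]
contact_force: [-0.5, -0.1, -0.5]
grip_width: 0.5
[585.39098286  59.37969224 138.14946668] [ 36.40775703 -95.5662974 ] [-3.1408515  -0.00401759  2.94663096]
((597.9945678710938, 104.49876403808594), (43.76127243041992, 29.428377151489258), 78.82100677490234) [[25.3, -70.8], [54.7, -70.7], [54.6, -26.9], [25.2, -27.0]] [ 39.92610909 -48.85225033]
```

View pics/w6.png

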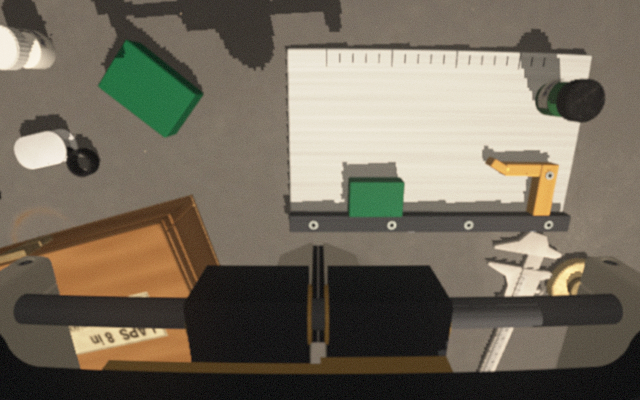

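```bash
python3 - <<'E'
from f import *
c=bot.calibration('wrist');t=bot.calibration('top')
for z in (0,40,60,80,100):print(z,tofix(pt(c,(192,196),z)[0]),tofix(pt(t,(386,194),z)[0]),tofix(pt(t,(379,114),z)[0]))
im=cv2.imread('pics/top0.png');cv2.imwrite('pics/tb.png',cv2.resize(im[90:220,330:490],None,fx=4.5,fy=4.5))
E
```

```text
0 [  44.03887843 -204.49613261] [  58.17530709 -206.36529539] [ 290.83137404 -147.22465559]
40 [  32.02299331 -189.73920124] [  49.57923812 -203.23671502] [ 275.45478853 -145.81966701]
60 [  26.01505074 -182.36073555] [  45.28120364 -201.67242484] [ 267.76649578 -145.11717272]
80 [  20.00710818 -174.98226987] [  40.98316915 -200.10813465] [ 260.07820302 -144.41467843]
100 [  13.99916562 -167.60380419] [  36.68513466 -198.54384447] [ 252.38991027 -143.71218414]
```

View pics/tb.png

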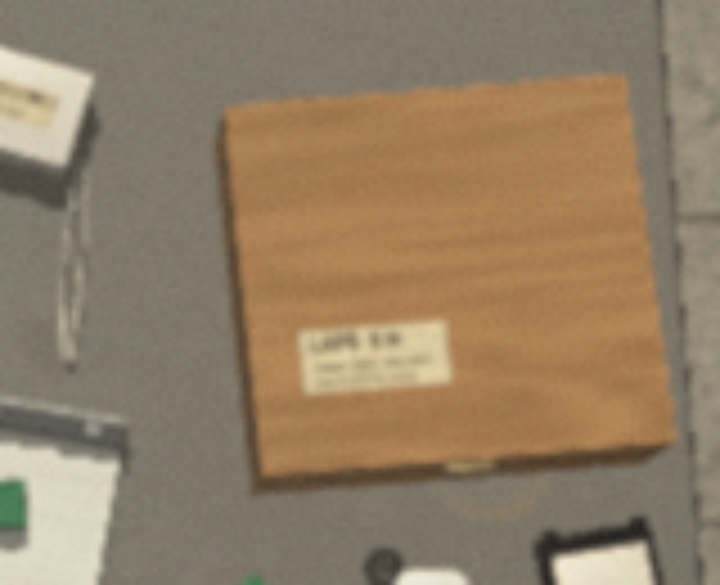

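```bash
python3 -m inch '[-0.1,0.6,0,0,0,-43,-0.87, -0.1,0.6,0,0,0,-43,-0.87, -0.1,0.6,0,0,0,-43,-0.87, -0.1,0.6,0,0,0,-43,-0.87, -0.1,0.6,0,0,0,-43,-0.87]'
python3 -m inch '[0,0,-2,0,0,-47,-0.87, 0,0,-2,0,0,-47,-0.87, 0,0,-2,0,0,-47,-0.87, 0,0,-4,0,0,-47,-0.87, 0,0,-5,0,0,-47,-0.87]'
python3 - <<'E'
from m import *; from f import *
o=bot.get_obs();print(o['tool_pos'],tofix(o['tool_pos']),o['tcp_rot'],o['joint_positions'].round(2))
E
```

```text
time: 7.0
tool_pos: [583.4, 66.8, 137.4]
tcp_rot: [-3.14, -0.005, 2.192]
contact_force: [-0.3, -0.1, -0.0]
grip_width: 5.9
time: 7.5
tool_pos: [582.0, 68.1, 85.7]
tcp_rot: [-3.137, -0.005, 1.442]
contact_force: [-0.4, 0.2, -0.4]
grip_width: 6.2
[582.04897636  68.12864853  85.71107511] [ 31.41621222 -87.64179591] [-3.13710219 -0.0051507   1.44198035] [-0.02  0.59  1.53  0.01  1.02  0.11]
```

```bash
python3 -m inch '[0.2,-0.3,-1,0,0,-3.9,-0.87, 0.2,-0.3,-3,0,0,-3.9,-0.87, 0.2,-0.3,-5,0,0,-3.9,-0.87, 0.2,-0.3,-5,0,0,-3.9,-0.87, 0.2,-0.3,-5,0,0,-3.9,-0.87]'
python3 - <<'E'
from m import *; from f import *
c=bot.calibration('wrist'); im=bot.capture('wrist')[:,:,::-1].copy(); cv2.imwrite('pics/w7.png',im)
o=bot.get_obs();print(o['tool_pos'],tofix(o['tool_pos']),o['tcp_rot'])
E
```

```text
time: 8.0
tool_pos: [583.4, 66.0, 35.5]
tcp_rot: [-3.136, -0.005, 1.375]
contact_force: [0.2, 0.3, 0.4]
grip_width: 6.3
[584.11967957  65.79662078  36.23265981] [ 33.90372599 -89.52287019] [-3.13736899 -0.00529471  1.37477454]
```

View pics/w7.png

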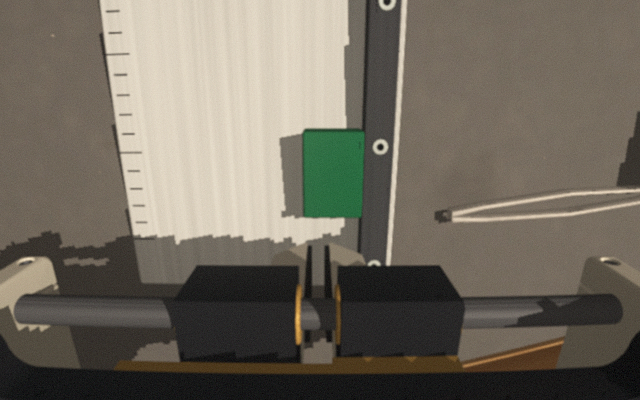

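```bash
python3 -m inch '[0,0,-1,0,0,0,-0.87, 0,0,-2,0,0,0,-0.87, 0,0,-2.55,0,0,0,-0.87, 0,0,-2.55,0,0,0,-0.87, 0,0,-2.55,0,0,0,-0.87]'
python3 - <<'E'
from m import *; from f import *
o=bot.get_obs();print(o['tool_pos'],tofix(o['tool_pos']),o['tcp_rot'],o['contact_force'])
E
```

```text
time: 8.55
tool_pos: [584.1, 65.7, 10.6]
tcp_rot: [-3.137, -0.005, 1.375]
contact_force: [-0.2, 0.2, -0.1]
grip_width: 6.0
[584.10204233  65.74730748  10.56942668] [ 33.8960934  -89.57468349] [-3.13708366 -0.00525943  1.37464592] [-0.16054924  0.1791086  -0.11655739]
```

```bash
python3 -m inch '[0.08,0.39,0,0,0,0,-0.87, 0.16,0.78,0,0,0,0,-0.87, 0.26,1.17,0,0,0,0,-0.87, 0.37,1.56,0,0,0,0,-0.87, 0.48,1.95,0,0,0,0,-0.87]'
python3 -m inch '[0.1,0.39,0,0,0,0,-0.87, 0.2,0.78,0,0,0,0,-0.87, 0.3,1.17,0,0,0,0,-0.87, 0.4,1.56,0,0,0,0,-0.87, 0.49,1.95,0,0,0,0,-0.87]'
cat > look.py <<'E'
import sys
from m import *; from f import *
c=bot.calibration('wrist'); im=bot.capture('wrist')[:,:,::-1].copy(); cv2.imwrite(f'pics/{sys.argv[1]}.png',im)
o=bot.get_obs();print('tcp',o['tool_pos'].round(1),tofix(o['tool_pos']).round(1),o['contact_force'].round(1),'yaw',o['tcp_rot'][2])
t=tofix(o['tool_pos'])
r,b=slab(im,c,toworld((40,t[1]+31)));print([tofix(q).round(1).tolist() for q in b],tofix(r[0]),r[1:])
E
python3 look.py w8
```

```text
time: 9.05
tool_pos: [588.9, 85.7, 10.6]
tcp_rot: [-3.137, -0.005, 1.375]
contact_force: [0.4, -0.4, 0.9]
grip_width: 6.2
time: 9.55
tool_pos: [593.9, 105.5, 10.6]
tcp_rot: [-3.137, -0.005, 1.375]
contact_force: [-0.6, -0.3, -0.7]
grip_width: 6.2
tcp [594.1 106.1  10.6] [ 35.8 -48.1] [-0.3  0.7  0.3] yaw 1.375060804875886
[[26.0, -36.9], [55.6, -37.0], [55.6, 8.4], [26.0, 8.4]] [ 40.79298726 -14.25686268] ((45.375431060791016, 29.572927474975586), 78.67166137695312)
```

View pics/w8.png

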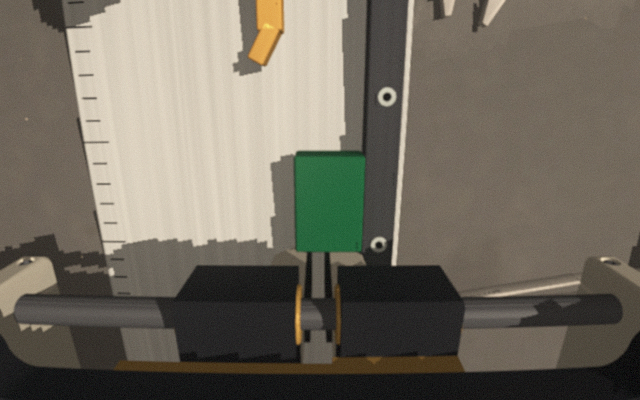

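```bash
python3 -m inch '[0.09,0.39,0,0,0,0,-0.87, 0.18,0.78,0,0,0,0,-0.87, 0.27,1.17,0,0,0,0,-0.87, 0.36,1.56,0,0,0,0,-0.87, 0.45,1.95,0,0,0,0,-0.87]'
python3 -m inch '[0.09,0.39,0,0,0,0,-0.87, 0.17,0.78,0,0,0,0,-0.87, 0.26,1.17,0,0,0,0,-0.87, 0.34,1.56,0,0,0,0,-0.87, 0.43,1.95,0,0,0,0,-0.87]'
python3 look.py w9
```

```text
time: 10.1
tool_pos: [598.6, 125.9, 10.6]
tcp_rot: [-3.137, -0.005, 1.375]
contact_force: [-0.2, 0.2, -0.5]
grip_width: 6.0
time: 10.6
tool_pos: [603.0, 145.7, 10.6]
tcp_rot: [-3.137, -0.006, 1.375]
contact_force: [0.1, -0.3, -0.6]
grip_width: 5.9
tcp [603.2 146.3  10.7] [36.8 -6.8] [-0.1  0.4  0.4] yaw 1.3754465869184256
[[26.0, 4.3], [55.6, 4.3], [55.5, 49.6], [26.0, 49.6]] [40.78551499 26.9482237 ] ((45.34061050415039, 29.583444595336914), 78.78460693359375)
```

View pics/w9.png

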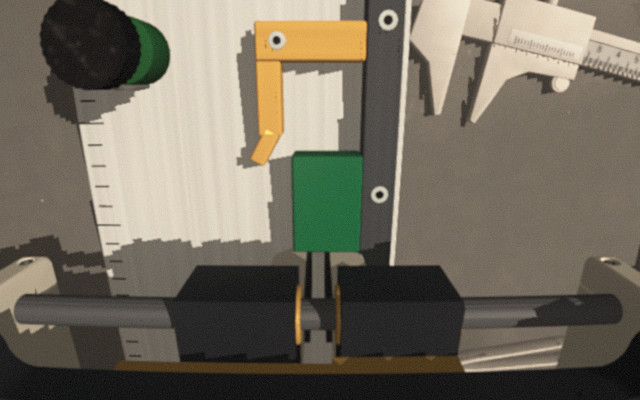

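```bash
python3 -m inch '[0.08,0.39,0,0,0,0,-0.87, 0.17,0.78,0,0,0,0,-0.87, 0.25,1.17,0,0,0,0,-0.87, 0.34,1.56,0,0,0,0,-0.87, 0.42,1.95,0,0,0,0,-0.87]'
python3 -m inch '[0.05,0.22,0,0,0,0,-0.87, 0.1,0.44,0,0,0,0,-0.87, 0.15,0.66,0,0,0,0,-0.87, 0.19,0.88,0,0,0,0,-0.87, 0.24,1.1,0,0,0,0,-0.87]'
python3 look.py w10
```

```text
time: 11.15
tool_pos: [607.4, 166.1, 10.7]
tcp_rot: [-3.137, -0.006, 1.375]
contact_force: [-0.7, -0.0, -0.7]
grip_width: 5.7
time: 11.65
tool_pos: [609.8, 177.3, 10.6]
tcp_rot: [-3.137, -0.006, 1.375]
contact_force: [-0.7, -0.5, 1.0]
grip_width: 5.8
tcp [609.9 177.6  10.7] [37.3 25.2] [ 0.5 -0.2 -0.2] yaw 1.3755612775047055
[[26.1, 36.5], [55.7, 36.6], [55.5, 81.9], [25.9, 81.8]] [40.80018824 59.20023168] ((45.30436325073242, 29.561641693115234), 78.90263366699219)
```

View pics/w10.png

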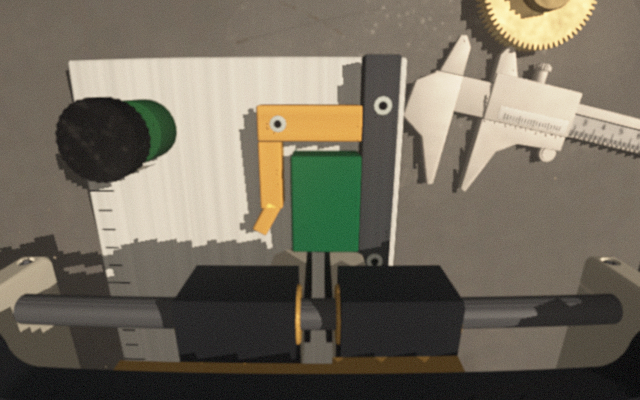

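Flush on the rail, with a gap of about 5–6 mm to the stop (rows 145–152). Now small steps, checking force.

```bash
python3 -m inch '[0.02,0.1,0,0,0,0,-0.87, 0.04,0.2,0,0,0,0,-0.87, 0.07,0.3,0,0,0,0,-0.87, 0.08,0.4,0,0,0,0,-0.87, 0.09,0.45,0,0,0,0,-0.87]'
python3 -m inch '[0.01,0.04,0,0,0,0,-0.87, 0.02,0.08,0,0,0,0,-0.87, 0.02,0.12,0,0,0,0,-0.87, 0.03,0.16,0,0,0,0,-0.87, 0.03,0.16,0,0,0,0,-0.87]'
python3 look.py w11
```

```text
time: 12.2
tool_pos: [610.9, 182.2, 10.7]
tcp_rot: [-3.138, -0.006, 1.376]
contact_force: [0.3, -0.4, -0.4]
grip_width: 6.2
time: 12.7
tool_pos: [610.9, 182.6, 10.7]
tcp_rot: [-3.137, -0.004, 1.375]
contact_force: [-1.7, -5.6, 1.4]
grip_width: 5.9
tcp [610.9 182.6  10.7] [37.3 30.2] [-1.9 -6.2  2. ] yaw 1.3753757550947905
[[26.0, 41.9], [55.6, 42.0], [55.4, 85.7], [25.9, 85.6]] [40.73161347 63.81642712] ((43.67823791503906, 29.533700942993164), 78.8603515625)
```

View pics/w11.png

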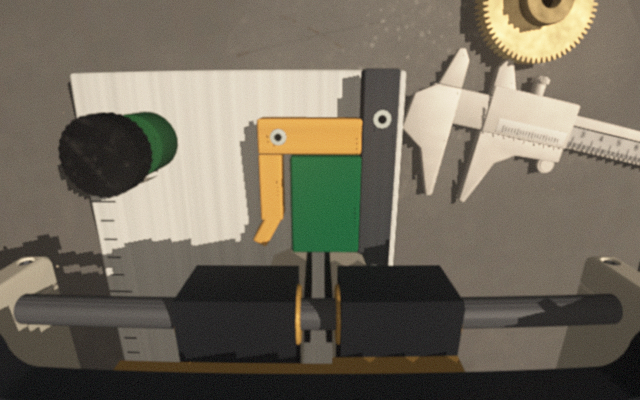

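```bash
python3 -m inch '[-0.06,-0.3,0,0,0,0,-0.87, -0.2,-1.0,0,0,0,0,-0.87, -0.4,-2.0,0,0,0,0,-0.87, -0.4,-2.0,0,0,0,0,-0.87, -0.4,-2.0,4,0,0,0,-0.87]'
python3 -m inch '[0,0,4,0,0,0,-0.87, -0.4,-2.0,9,0,0,0,-0.87, -0.4,-2.0,9,0,0,0,-0.87, -0.4,-2.0,9,0,0,0,-0.87, -0.4,-2.0,9,0,0,0,-0.87]'
sed -i 's/(40,t\[1\]+31)/(40,63)/' look.py; python3 look.py w12
python3 - <<'E'
import cv2
im=cv2.imread('pics/w12.png');cv2.imwrite('pics/w12z.png',cv2.resize(im[60:260,190:430],None,fx=3,fy=3,interpolation=cv2.INTER_CUBIC))
E
```

```text
time: 13.25
tool_pos: [603.2, 161.5, 45.9]
tcp_rot: [-3.127, -0.001, 1.374]
contact_force: [-0.8, 0.1, 0.2]
grip_width: 6.0
time: 13.75
tool_pos: [598.5, 141.6, 134.8]
tcp_rot: [-3.125, -0.001, 1.374]
contact_force: [0.8, -0.8, -0.4]
grip_width: 6.1
tcp [598.3 141.7 134.2] [ 32.9 -12.3] [-0.5 -0.1  0.4] yaw 1.374430161537559
[[26.2, 42.5], [55.2, 42.5], [55.2, 84.3], [26.2, 84.3]] [40.699319   63.40521606] ((41.837684631347656, 29.021163940429688), 78.68013763427734)
```

View pics/w12z.png

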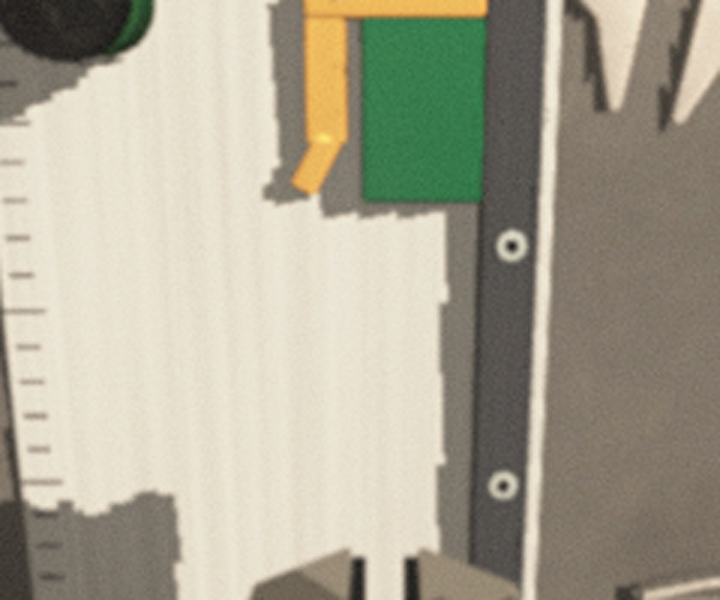

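```bash
python3 - <<'E'
from h import *
im=bot.capture('scene')[:,:,::-1]; cv2.imwrite('pics/s13.png',im)
o=bot.get_obs();print(o['time'],o['contact_force'])
E
```

```text
13.85 [-0.38089888 -0.3829922  -0.47698678]
```

View pics/s13.png

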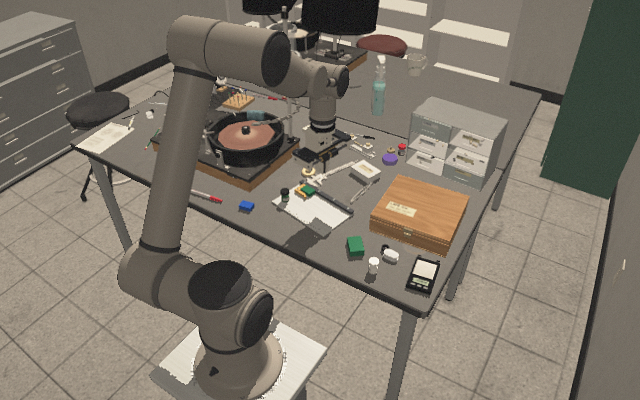

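View pics/w12.png

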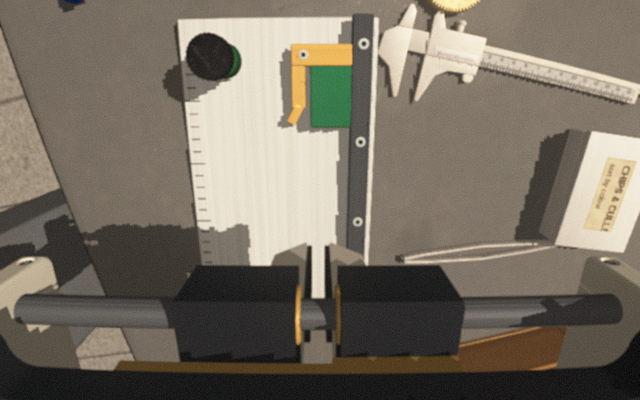

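The pictures show the slab seated in the pocket (about px 331, 97 in the wrist view). The jar (212, 57) and the other things are where they were, and the gripper is well clear.

```bash
python3 -c "
from plant import bot
print(bot.close_job())"
```

```text
the job is handed in; nothing more can be done
None
```

The green slab is in the pocket, touching both the rail and the brass end stop, and I handed the job in at about 14 s of the 58 s allowed.

- **Push to the rail:** I pushed it straight across with two slightly open fingertips, low on its near side. It came flush against the rail at y ≈ -49 mm in the fixture's frame, well short of the pocket.
- **Slide into the pocket:** I turned the gripper a quarter turn and pushed on the slab's end. It stayed on the rail and went in until the push force rose to about 6 N at the stop. I then backed off and lifted clear.

**Last checks:**
- The slab's centre measured (40.7, 63.4) mm against the seat at (40, 63) mm. That is within the roughly 2 mm camera accuracy, and no gap showed at the rail or the stop.
- The force on the tool was about zero, with the TCP (fingertips) 134 mm above the table.
- The jar and the other things on the table look unmoved by eye; I did not re-measure their positions.
- My measured slab outline was a little short (41.8 mm instead of 44 mm). The first, higher view had also come out at 41.9 mm. I did not take this as a tilted slab.

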